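# Feed one spacer and slide it onto the incomplete kit tray

## Robot

A 7-joint arm with a two-finger parallel gripper is mounted at the origin on the work surface. World frame = base frame: x ahead of the robot, y to its left, z up, the work surface at z = 0. Lengths are in m, angles in rad, forces in N, time in s.
With the tool pointing down it reaches from about 0.425 to 0.875 m from the base axis. Payload 8.4 kg.
Tool frame: the origin (TCP) lies at the very end of the fingers, on their centre line; the grasp point (between the pads) lies 19 mm behind it; y points along the fingers, z is the direction in which the jaws open and shut, and the axes are right-handed (so a half turn about y gives the same grasp; the last joint's range is limited). The gripper opens to 87 mm and grips with 3 to 60 N. Pads are 19 mm wide; open, the fingers measure 117 mm over their backs; the gripper's body (75 mm by 190 mm) begins 51 mm behind the grasp point.
Start: joints at [1.115, 0.333, 0.04, 1.465, -0.013, 1.343, -0.059], TCP at [0.227, -0.609, 0.223] pointing down, gripper open.
Joint ranges: [-2.58, 2.58], [-0.38, 2.09], [-1.3, 1.39], [0.25, 2.4], [-1.5, 4.64], [0.08, 2.09], [-2.65, 2.65]. Speed limits (rad/s): [2.22, 2.22, 2.79, 2.79, 3.14, 3.14, 3.14].

## Interface

Orientations are given as [roll, pitch, yaw] about the fixed x, y, z axes, in that order (R = Rz(yaw) Ry(pitch) Rx(roll)).
In Python, from station import bot, status, viewer, ticket gives the robot as it stands. The module is installed in compiled form; this text tells all that it offers. Calls block until the motion is done:
- bot.move_ptp(position, orientation): joint-space move of the TCP to a pose.
- bot.move_straight(position, frame=None, feed=0.15, force_limit=None): straight line of the TCP; frame=None keeps the orientation; feed is the mean speed in m/s. With force_limit (N) it stops when the force on the tool has changed by that much, and returns True; else False.
- bot.movej(angles): joint-space move.
- bot.set_gripper(opening, grasp_force=None): finger opening in m; grasp_force is the grip in N (None keeps the last); returns when the fingers have stopped.
- bot.hold(seconds).
- bot.solve_ik(position, orientation): joint angles nearest the present ones, or None.
- status.get_obs(): the state.
- viewer.capture(name): name is "scene" or "top" or "wrist"; returns the picture (400x640x3 uint8, blue, green, red); there is no depth.
- viewer.get_calibration(name): a dict with "K" (3x3 intrinsics, pixels), "world_to_cam" (4x4, takes a point from world to camera coordinates). Camera axes: x right, y down, z forward; pixel columns grow to the right and rows downward; lengths in m; the calibration is good to about 2 mm. A picture is of the moment at which its call begins: read the wrist's pose just before it. get_calibration takes no time and is no camera call; for the wrist camera it gives the pose at the moment of the call.
A pose or a line that the arm cannot do raises bot.PlanningError and nothing moves.
- ticket.job_done(): hands the job in, once; it reports no verdict.
The state is a dict: "clock": time; "q": joint angles; "qd": joint speeds; "tau": joint torques, N m; "tcp_pos": TCP position; "tcp_rot": TCP orientation; "wrist_force": force on the tool from outside, world axes, zero at the start; "torque": the same for the moment, N m; "grip_width": finger opening in m.
Only numpy, scipy, OpenCV 4.12 (cv2) and the standard library are available. Lean on these libraries where they do the work, as an engineer would, in place of code of your own. Each camera call takes 0.05 s, during which the arm holds its last target. There are 200 camera calls.

## Task

One of the two kit trays beside the spacer feeder still has no spacer next to its bracket and bolt. Press the feeder's plunger all the way down once and let it come back up, so that a single spacer is pushed out onto the deck, then nudge that spacer sideways with a fingertip until it lies flat and wholly on the tray that lacks one. Only slide it, never pick it up, and leave the other spacers and all other things where they are.

Things in the scene. Friction and masses are not known exactly. Their poses are not given: they have to be found in the camera images.
- station: Kitting station fixed to the desk: white deck 306 mm wide (y), x from -80 to +95 mm, upper face 6 mm above the desk. Origin: on the desk under the magazine's axis; -x is the outlet side, roughly towards the robot. At its back (x 30 to 80, y -23 to 23 mm, top at z 40 mm) the grey housing under the plunger. The deck is smooth and level from the outlet sideways (along y) onto both kit trays.
- magazine_top (a point): Centre of the magazine's open top, 57 mm above the desk: square upright shaft 40 by 40 mm with a clear front window, holding four stacked spacers. The outlet is at deck level under the window, facing -x of the station. A blade behind it pushes only the lowest spacer out, 1.64 mm per mm of plunger, and springs back with the plunger; then the others drop by one.
- landing (a point): Point on the deck in front of the outlet (x = -45 mm, y = 0 of the station, 6 mm above the desk) where the centre of the ejected spacer comes to lie after a full press; pressed fast it may slide up to 16 mm further, to the lip (10 mm high, 3 mm thick, inner face at x = -76 mm). The kit trays begin 47 mm to its left and right, floors flush with the deck; 10 mm end stops stand 148 mm left and right of it.
- plunger (a joint): Travel of the feeder's plunger, m: 0 is up, 0.028 fully down (hard stop). A spring holds it up with about 2 N at the top and 4.5 N at the bottom, plus damping (10 N per m/s) and friction: allow up to 10 N; let go, it comes back up by itself within half a second. From 24 mm on the spacer is clear of the magazine.
- plunger_top (a point): Centre of the top face of the plunger's black knob (36 mm in diameter, 10 mm thick), 80 mm above the desk when up, 52 mm when pressed; at x = 55 mm, y = 0 of the station. Moves with the plunger. Press it straight down.
- spacer1: The lowest of the four spacers in the magazine, the one that the press pushes out. Dark metal disc with a hole: 30 mm in diameter, 12 mm thick, hole 9 mm, about 20 g. Origin: centre of its underside; z is its axis.
- spacer2: Second spacer from below in the magazine, like spacer1. Must stay in the magazine.
- spacer3: Third spacer from below in the magazine, like spacer1. Must stay in the magazine.
- spacer4: Top spacer in the magazine, like spacer1. Must stay in the magazine.
- tray_short: The kit tray that lacks its spacer: steel tray 112 (x) by 100 mm (y), docked left or right on the station with the same yaw. Origin: centre of its underside, 4 mm above the desk, at x = -20, y = +97.5 or -97.5 mm of the station; floor 2 mm thick. Rails front and back (inner faces at x = -53 and +53 mm) 12 mm high; both y sides open. Bracket and bolt stand in its back half (x above 10 mm); the front half is free.
- tray_full: The other kit tray, alike, which already has its spacer (in its front half), bracket and bolt. On the opposite side of the station.
- spacer_full: The spacer that already lies on tray_full, like spacer1. Leave alone.
- bracket_short: Black L-shaped bracket, 30 by 36 mm, 32 mm high, on tray_short. Origin: centre of its underside. Leave alone.
- bolt_short: Steel hex bolt standing on its head on tray_short, head 15 mm wide, 42 mm high. Origin: centre of its underside. Leave alone, standing.
- bracket_full: Bracket like bracket_short, on tray_full. Leave alone.
- bolt_full: Bolt like bolt_short, standing on tray_full. Leave alone.
- light: Black four-lens vehicle light lying on its back on the desk, 172 by 50 mm, 50 mm high. Origin: centre of its underside. Leave alone.
- phone: Phone lying on the desk, 155 by 75 mm, 9 mm thick. Leave alone.
- mouse: Grey computer mouse on the desk, 100 by 58 mm, 33 mm high. Leave alone.
There are look-alikes about, which are no part of the job. Leave any brown look-alike of the tray_short alone.

How it is judged:
On the way, in this order (a step that is already met when the one before it is completed fails the run):
1. the plunger is pressed all the way down and the lowest spacer has been pushed clear of the magazine (value of joint plunger above 0.0235 m and x of spacer1 in the frame of station below -0.036 m), for 0.02 s.
2. the plunger has come back up, with the one spacer lying out on the deck (value of joint plunger below 0.003 m and x of spacer1 in the frame of station below -0.033 m), for 0.1 s.
At the end, for the whole second after the job is handed in: The ejected spacer lies flat, at rest and wholly on the tray that lacked one (centre within 37 mm of the tray's centre along y, 42 mm along x, underside within 3 mm of its floor); the plunger is up (within 3 mm) and the other three spacers are in the magazine, one place lower (x of spacer1 in the frame of tray_short between -0.042 and 0.042 m and y of spacer1 in the frame of tray_short between -0.037 and 0.037 m and z of spacer1 in the frame of tray_short below 0.005 m and angle between spacer1's own z axis and vertical below 0.1 rad and linear speed of spacer1 below 0.02 m/s and value of joint plunger below 0.003 m and x of each of spacer2, spacer3, spacer4 in the frame of station above -0.008 m and height (world z) of spacer4 below 0.034 m); the robot touches nothing.
It fails at once if a second spacer is pushed out of the magazine or one is taken from it (x of any of spacer2, spacer3, spacer4 in the frame of station below -0.012 m or z of spacer2 in the frame of station above 0.026 m or z of spacer3 in the frame of station above 0.038 m or z of spacer4 in the frame of station above 0.05 m).
It fails at once if the ejected spacer is lifted (more than 10 mm) or tipped up (more than 0.5 rad) (height (world z) of spacer1 above 0.016 m or angle between spacer1's own z axis and vertical above 0.5 rad).
It fails at once if another thing is moved by more than 20 mm (distance of any of bracket_full, bolt_full, spacer_full, bracket_short, bolt_short, light, phone, mouse from where it was at the start of the episode above 0.02 m).
It fails at once if a bolt is knocked over (angle between any of bolt_full, bolt_short's own z axis and vertical above 0.5 rad).
It also fails if it takes over 48 s, if anything falls off the work surface, if the arm or the gripper's body presses on something with over 40 N, if the wrist force passes 120 N, or if a joint passes its speed limit or range.

## Working session

There is one attempt and no reset: what is moved stays moved. The work goes in short steps, each a Python script; the robot and the scene stay as the last script left them, time stands still between calls to the robot, and variables do not carry over. Pictures are saved under pics/ and viewed, about 8 in all and at most 12, crops included, and the job is handed in when it is done.

```bash
mkdir -p pics
python3 - <<'E'
from station import bot,status,viewer
import cv2
for n in("scene","top"):
    cv2.imwrite(f"pics/{n}0.png",viewer.capture(n)); c=viewer.get_calibration(n); print(n,c["K"].tolist(),c["world_to_cam"].round(4).tolist())
o=status.get_obs(); print(o["clock"],o["tcp_pos"],o["tcp_rot"],o["grip_width"])
E
```

```text
scene [[464.0029327350631, 0.0, 319.50596326265946], [0.0, 464.0029327350631, 201.95806977209423], [0.0, 0.0, 1.0]] [[-0.5266, 0.85, 0.0147, 0.2116], [0.6704, 0.4258, -0.6077, -0.2551], [-0.5228, -0.3101, -0.7941, 1.5899], [0.0, 0.0, 0.0, 1.0]]
top [[459.86832182133793, 0.0, 320.48788868063014], [0.0, 459.86832182133793, 197.97284685881766], [0.0, 0.0, 1.0]] [[0.0042, -0.9999, 0.0129, -0.0027], [-0.9857, -0.0063, -0.1684, 0.4378], [0.1685, -0.012, -0.9856, 1.5141], [0.0, 0.0, 0.0, 1.0]]
0.1 [ 0.22686517 -0.60868781  0.22176557] [-1.57221596e+00 -7.38682873e-05 -2.78478453e+00] 0.08681066097766026
```

View pics/top0.png

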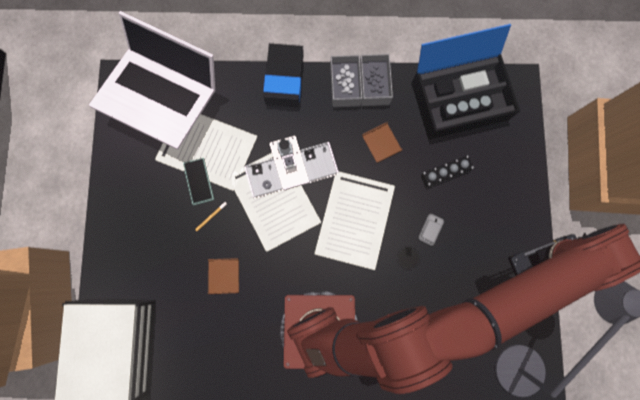

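View pics/scene0.png

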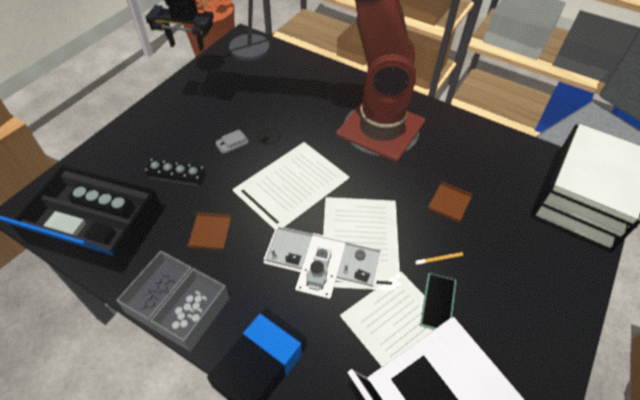

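Top view: the station is at about (290,165). The left tray (265,178) has a ring at (266,185), and the right tray (318,160) appears to lack one. The brown squares at (223,275) and (381,142) are the look-alikes. I'll check this in an enlarged crop.

```bash
python3 - <<'E'
import cv2,numpy as np
a=cv2.imread("pics/top0.png")[125:210,230:350]; b=cv2.imread("pics/scene0.png")[215:305,255:390]
A=cv2.resize(a,(720,510),interpolation=cv2.INTER_CUBIC)
cv2.imwrite("pics/topc.png",A)
E
cat > h.py <<'E'
import numpy as np,cv2
from station import bot,status,viewer
def ray(cal,px,z):
    K,T=cal["K"],cal["world_to_cam"]; R=T[:3,:3]; c=-R.T@T[:3,3]
    d=R.T@np.linalg.solve(K,[px[0],px[1],1]); return c+d*(z-c[2])/d[2]
def proj(cal,p):
    T=cal["world_to_cam"]; q=cal["K"]@(T[:3,:3]@np.asarray(p)+T[:3,3]); return q[:2]/q[2]
E
```

```text
(no output)
```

View pics/topc.png

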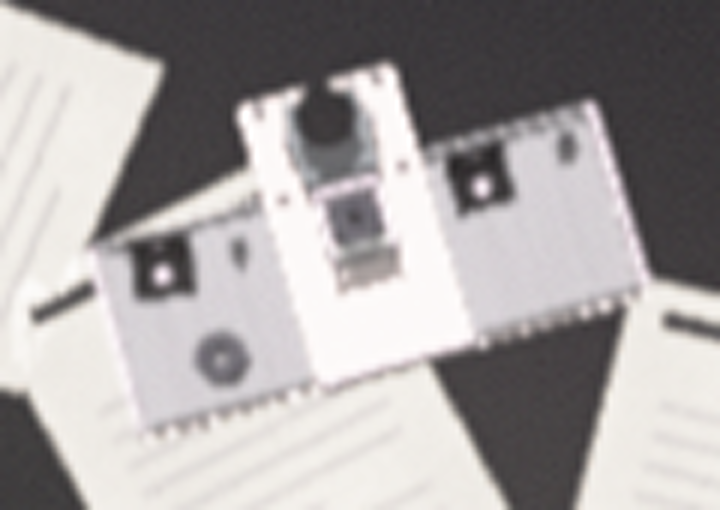

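The crop confirms it: the left tray has a ring at crop (222,358), and the right tray's front half is empty. So the short tray is on the right, the station's -y side.

Run:
```python
from h import *
c=viewer.get_calibration("top"); f=lambda u,v,z: ray(c,(u/6+230-.4,v/6+125-.4),z)
bl,br,fl,fr=[f(*p,.006) for p in((240,105),(397,65),(318,388),(475,340))]
print(bl,br,fl,fr); d=(bl+br-fl-fr)[:2]; e=(bl+fl-br-fr)[:2]
print("len",np.linalg.norm(d)/2,np.linalg.norm(e)/2,"yaw",np.arctan2(d[1],d[0]),np.arctan2(-e[0],e[1]))
k=f(326,115,.08); m=f(355,213,.057); print("knob",k,"mag",m, k-m, np.arctan2(*(k-m)[1::-1]))
# tray outer corners
tr=[f(*p,.01) for p in((597,100),(648,285),(95,250),(145,430))]; print(*tr)
```

```text
[0.64087938 0.17864718 0.006     ] [0.66593244 0.08719342 0.006     ] [0.47271622 0.13003317 0.006     ] [0.5015022  0.04003885 0.006     ]
len 0.1730534526950319 0.09463356925785608 yaw 0.28036070535060464 0.2884436721358027
knob [0.61346193 0.12306806 0.08      ] mag [0.5633096  0.10739988 0.057     ] [0.05015233 0.01566818 0.023     ] 0.3028045212123537
[ 0.64438634 -0.03011342  0.01      ] [ 0.53380489 -0.05971189  0.01      ] [0.55224359 0.25991425 0.01      ] [0.44687807 0.22806674 0.01      ]
```

Geometry agrees: the deck comes out 173 × 95 mm, yaw is about 0.285, and knob to magazine is 52 mm against 55 nominal. I'll move above the knob with the jaws closed and take a wrist picture.

Run:
```python
from h import *
bot.move_ptp([0.613,0.123,0.20],[-np.pi/2,0,0.285-np.pi])
bot.set_gripper(0.0,10)
c=viewer.get_calibration("wrist"); cv2.imwrite("pics/w1.png",viewer.capture("wrist"))
o=status.get_obs(); print(o["clock"],o["tcp_pos"],o["tcp_rot"],o["grip_width"],o["wrist_force"])
S=lambda x,y,z:(np.array([.613,.123,0])+np.r_[np.array([[np.cos(.285),-np.sin(.285)],[np.sin(.285),np.cos(.285)]])@[x-.055,y],z])
for p in((.055,0,.08),(0,0,.057),(-.045,0,.006),o["tcp_pos"]): print(proj(c,S(*p) if len(p)==3 and not p is o["tcp_pos"] else p))
np.savez("w1.npz",K=c["K"],T=c["world_to_cam"])
```

```text
4.5833 [0.61298683 0.12297046 0.20000251] [-1.57075597e+00 -3.86064152e-05 -2.85662294e+00] 0.0004296311099565326 [ 0.33849026  0.22933943 -0.0499768 ]
[322.8684189  197.41640194]
[322.78386194 243.15555749]
[322.68277845 261.6141216 ]
[323.37514965 246.79196035]
```

View pics/w1.png

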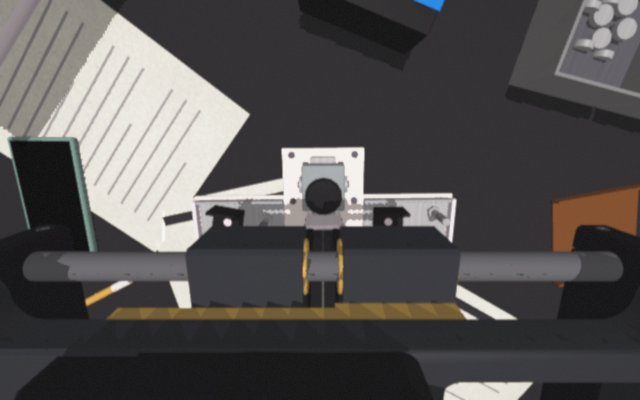

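The wrist view shows the knob at (323,196) against a predicted (323,197), and the deck's back edge is level, so position and yaw hold. Now the press, slowly.

Run:
```python
from h import *
p=[.613,.123]
bot.move_straight(p+[.088],feed=.12)
r=bot.move_straight(p+[.0505],feed=.03,force_limit=18)
o=status.get_obs(); print(r,o["tcp_pos"],o["wrist_force"]); bot.hold(.1)
bot.move_straight(p+[.09],feed=.06); o=status.get_obs(); print(o["wrist_force"])
bot.move_straight(p+[.13],feed=.12); bot.hold(.1)
cv2.imwrite("pics/top1.png",viewer.capture("top"))
# back off towards +x so the wrist camera/top cam can see; go to +y side of landing, high
R=np.array([[np.cos(.285),-np.sin(.285)],[np.sin(.285),np.cos(.285)]])
q=np.array(p)+R@[-.045-.055-.08,.042]
bot.move_straight([*q,.20],feed=.2)
c=viewer.get_calibration("wrist"); np.savez("w2.npz",K=c["K"],T=c["world_to_cam"])
w=viewer.capture("wrist"); cv2.imwrite("pics/w2.png",w)
t=viewer.capture("top"); cv2.imwrite("pics/top2.png",t)
print(status.get_obs()["clock"],status.get_obs()["tcp_pos"],"pred landing",proj(c,[*(np.array(p)+R@[-.1,0]),.018]))
```

```text
True [0.6132876  0.12303091 0.0525251 ] [-1.89295715 -0.49543416  7.98475407]
[-0.4268062  -0.24966121 -0.55943385]
9.5417 [0.4287462  0.11277849 0.19959933] pred landing [361.83710159 111.51565383]
```

View pics/w2.png

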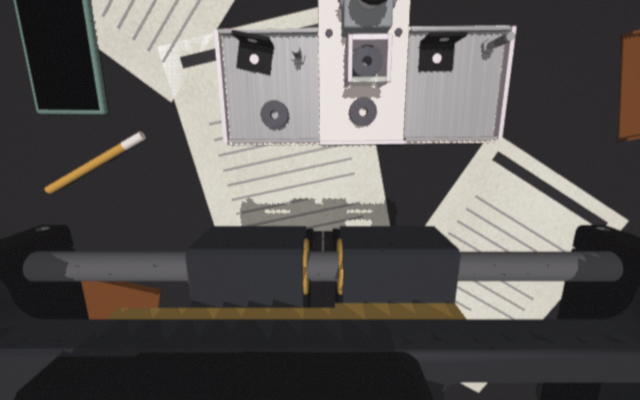

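The wrist view shows the ejected spacer at (362,111), within 1 px of the predicted landing point, with the remaining stack in the magazine. Now I'll nudge it towards -y.

Run:
```python
from h import *
R=np.array([[np.cos(.285),-np.sin(.285)],[np.sin(.285),np.cos(.285)]]); p=np.array([.613,.123])
P=lambda x,y,z:[*(p+R@[x-.055,y]),z]
bot.move_straight(P(-.045,.042,.10),feed=.2)
bot.move_straight(P(-.045,.042,.03),feed=.15)
print(bot.move_straight(P(-.045,.042,.010),feed=.03,force_limit=6),status.get_obs()["tcp_pos"])
print(bot.move_straight(P(-.045,-.068,.010),feed=.04,force_limit=10),status.get_obs()["tcp_pos"],status.get_obs()["wrist_force"])
bot.move_straight(P(-.045,-.055,.010),feed=.04)
bot.move_straight(P(-.045,-.055,.10),feed=.15)
bot.move_straight(P(-.125,-.055,.20),feed=.2)
c=viewer.get_calibration("wrist"); cv2.imwrite("pics/w3.png",viewer.capture("wrist"))
print(status.get_obs()["clock"],status.get_obs()["wrist_force"])
print("tray centre px",proj(c,P(-.02,-.0975,.006)),"spacer target",proj(c,P(-.045,-.0975,.018)))
np.savez("w3.npz",K=c["K"],T=c["world_to_cam"])
```

```text
False [0.50523902 0.13529556 0.01002056]
False [0.53613994 0.02971706 0.01002772] [-0.29758733 -1.1333802  -0.15810923]
16.7333 [-0.41605755 -0.28215534 -0.15509806]
tray centre px [361.88720812  87.32969292] spacer target [362.55473927 110.93889093]
```

View pics/w3.png

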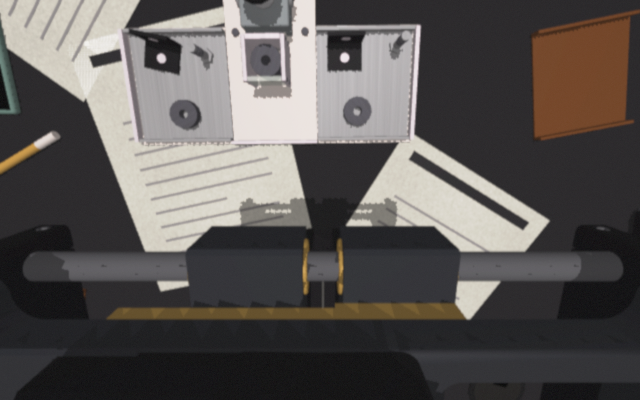

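The spacer is at (357,111), flat on the short tray. I'll convert that to tray coordinates and hand in.

Run:
```python
from h import *
from station import ticket
d=np.load("w3.npz"); c={"K":d["K"],"world_to_cam":d["T"]}
R=np.array([[np.cos(.285),-np.sin(.285)],[np.sin(.285),np.cos(.285)]])
w=ray(c,(357,111),.018); s=R.T@(w[:2]-[.613,.123])+[.055,0]; print("in tray:",s-[-.02,-.0975])
print(status.get_obs()["wrist_force"],status.get_obs()["tcp_pos"]); ticket.job_done()
```

```text
in tray: [-0.02506181  0.00591821]
[-0.41605755 -0.28215534 -0.15509806] [0.45555217 0.01970634 0.19890468]
the job is handed in; nothing more can be done
```

The job is handed in: I pressed the plunger once, which ejected one spacer, and slid it sideways onto the tray that lacked one, on the station's -y side.

- **Press:** the arm stopped at a tool height of 52.5 mm with about 8 N, which is roughly 27.5 mm of plunger travel. The required 23.5 mm was cleared. I lifted off slowly, and the spacer had landed within 1 pixel of the predicted point.
- **Slide:** the last wrist picture puts the spacer at x = -25 mm, y = +6 mm in the tray's frame. The limits are ±42 and ±37 mm, so it is well inside. It appears flat.
- **Other things:** in the last picture the other tray's spacer, both brackets and both bolts look undisturbed, and the remaining stack is in the magazine. The light and the mouse were out of that view, and the arm never went down near them.
- **End state:** the arm was clear, with its tool at about 0.2 m height and a wrist force under 0.6 N. The run had used about 17 s of the 48 s when that picture was taken.

No check failed or disagreed. I did not measure the plunger's return or the height of the remaining stack directly; the evidence is the near-zero wrist force once the tool was lifted off and the later pictures.

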